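# Index the carving turntable by three clicks

### The arm

A 7-joint arm with a two-finger parallel gripper is mounted at the origin on the work surface. World frame = base frame: x ahead of the robot, y to its left, z up, the work surface at z = 0. Lengths are in m, angles in rad, forces in N, time in s.
With the tool pointing down it reaches from about 0.4 to 0.85 m from the base axis. Payload 10.4 kg.
Tool frame: the origin (TCP) lies at the very end of the fingers, on their centre line; the grasp point (between the pads) lies 19 mm behind it (r.pinch_z is the distance from the TCP to the grasp point, in m); z points along the fingers, y is the line along which they close (so a half turn about z gives the same grasp; the last joint's range is limited). The gripper opens to 87 mm and grips with 3 to 60 N. Pads are 19 mm wide; open, the fingers measure 117 mm over their backs; the gripper's body (75 mm by 190 mm) begins 51 mm behind the grasp point.
Start: joints at [1.298, 0.332, -0.065, 1.46, 0.022, 1.35, -0.088], TCP at [0.155, -0.606, 0.223] pointing down, gripper open.
Joint ranges: [-2.6, 2.6], [-0.5, 2.12], [-1.47, 1.34], [0.16, 2.42], [-1.27, 4.41], [0.06, 2.06], [-2.6, 2.6]. Speed limits (rad/s): [2.22, 2.22, 2.79, 2.79, 3.14, 3.14, 3.14].

### API

Orientations are given as a unit quaternion [x, y, z, w].
In Python, from bench import r, camera gives the robot as it stands. The module is installed in compiled form; this text tells all that it offers.
- The arm moves only by the shell command python3 -m pendant 'ROWS' [FORCE]. ROWS is JSON, a list of rows, each an object with "dp": the shift along the tool's x, y, z as a fraction of full scale, a list of three; "rotation": the turn, a rotation vector about the tool's x, y, z as a fraction of full scale, a list of three; "jaw": the opening, from 0 (shut) to 1 (fully open). A call has 1 to 8 rows; each row is the pose to reach, as a shift and turn from the pose commanded when the call began, along the tool's axes at that moment, turning the shorter way round; what a row does not reach only later rows make up. Full scale, the value 1, is 0.15 m for a shift and 2 pi rad for a turn. A row lasts 1/8 s, in which the tool goes at most 62.5 mm and 10.7 degrees, less where a joint would pass 70% of its speed; a pose out of reach is approached as far as the arm can. A call with a number of a shift or a turn outside -1 to 1 is refused whole. A call with a gripper value outside its range is refused whole. The fingers move at their own pace and stop on an object; FORCE is the grip in N (left out, the last holds). Time passes only in rows, so rows that repeat a pose let the fingers close. It gives the time, the measured TCP pose, the force, the opening and the grip force at its end, in the units of the state.
- r.read_state(): the state, without advancing time (a new reading comes with each control period).
- camera(name): name is "scene" or "top" or "wrist"; returns a dict with "image" (480x640x3 uint8, red, green, blue), "z_map" (480x640 float32, m along the optical axis (not along the pixel's ray), 0 where there is no reading), "mtx" (3x3 intrinsics, pixels), "T" (4x4, takes a point from camera to world coordinates). Camera axes: x right, y down, z forward; pixel columns grow to the right and rows downward; lengths in m; the calibration is good to about 2 mm. A picture is of the moment at which its call begins.
- r.close_job(): hands the job in; it is judged then, once.
The state is a dict: "time": time; "joint_positions": joint angles; "joint_vel": joint speeds; "joint_torque": joint torques, N m; "ee_pos": TCP position; "eef_rot": TCP orientation; "ft_force": force on the tool from outside, world axes, zero at the start; "torque": the same for the moment, N m; "width": finger opening in m; "grip_force": force on a finger pad.
Only numpy, scipy, OpenCV 4.12 (cv2) and the standard library are available. Lean on these libraries where they do the work, as an engineer would, in place of code of your own. Each camera call takes 0.05 s, during which the arm holds its last target. There are 200 camera calls.

### The job

Lift the steel locking keeper straight up off its peg on the turntable base and lay it, without dropping it, in the shallow metal tray. Then turn the black index knob clockwise, counting the clicks, to the third stop from where it stands, never past it, so that the panel turns with it; finish while still gripping the knob there and keep holding it. Leave the other things on the bench where they are.

Things in the scene. Friction and masses are not known exactly. Their poses are not given: they have to be found in the camera images.
- base: Grey base of the indexing turntable, fixed to the bench, 200 (x) x 360 (y) mm, top face 50 mm above the bench; placed and yawed differently each time. Origin: centre of its underside. In its frame the knob's axis is at (0, -105) mm, the turntable's axis at (0, +50) mm, the peg's axis at (0, +155) mm. Two fixed guide posts (5 mm thick, tops 97 mm above the bench) stand at (+-9.5, +131) mm.
- panel_centre (a point): Top centre of the carved panel fixed on the turntable, 82 mm above the bench. The panel is 88 mm square, on an aluminium disc of 144 mm diameter. Two upright steel pins on the disc's rim (6 mm thick, centres 20 mm apart, tops 79 mm above the bench) stand next to the peg at the start.
- peg_tip (a point): Tip of the upright steel peg on the base, 121 mm above the bench. The peg is 11 mm thick and 36 mm long above an aluminium shoulder (24 mm diameter) whose top is 85 mm above the bench; the keeper's collar sits on that shoulder and clears the peg once raised 36 mm.
- keeper: Loose steel locking keeper, 0.1 to 0.17 kg: a round collar, 32 mm outside diameter, 16 mm hole, 20 mm high, with a tongue along its -x. Origin: centre of the collar's underside; z along the hole (up as it hangs). At the start it hangs over the peg, underside 85 mm above the bench. Grip the collar across its y, from above. Let go of on a flat floor, it tips to rest on collar and blade.
- keeper_blade (a point): Lower end of the keeper's blade, 43 mm from the collar's axis (keeper's -x) and 21 mm below the collar's underside. The tongue and blade are 10 mm wide; the tongue reaches 46 mm from the axis. At the start the tongue lies between the two guide posts of the base and the blade hangs between the two pins of the disc, locking knob and turntable.
- tray_in (a point): Centre of the inner floor of the empty shallow aluminium tray, fixed to the bench: 170 x 170 mm, walls 4 mm thick and 28 mm high, floor 4 mm above the bench. Its axes are along the sides. It stands on one side of the base, left or right.
- knob: Black bar-grip knob: bar 46 mm long (its x), 13 mm wide (its y), on a round foot 48 mm across, 4 mm thick. Origin: on the vertical axis, underside of the foot, 60 mm above the bench; the bar's top is 33 mm above the origin. A white line on top marks its -x end. At the start the bar lies along the base's x. Grip it across its y from above; the whole turn can be made in one grasp.
- turntable (a joint): Angle of turntable and knob (geared 1:1, the same way), rad: 0 at the start (home stop, an end stop just behind it), growing clockwise seen from above. It clicks into a detent every 22.5 degrees: first stop 0.393, second 0.785, third 1.178; more follow up to 2.75. It resists with at most about 0.2 N m between stops, pulls into each stop and stays there.
- panel: Bystander: plain wooden painting panel, 150 x 150 x 35 mm, lying on the bench on the other side of the base from the tray. Origin: centre of its underside.
- jar: Bystander: small closed glass jar, 60 mm diameter, 85 mm high, beyond the base. Origin: centre of its underside.
- brushpot: Bystander: yellow pot, 80 mm diameter, with brushes, 245 mm high in all, to the right beyond the base. Origin: centre of its underside.
Things that resemble listed ones, but are neither listed nor needed, are in the scene too. Of the things like the keeper, leave any that is purple or yellow; of the rest the smaller one is meant.

How it is judged:
On the way, in this order (a step that is already met when the one before it is completed fails the run):
1. the keeper is lifted clear above its peg in the gripper, the knob still at home (z of keeper in the frame of peg_tip above 0.002 m and contact force between the fingers and keeper above 0.5 N and value of joint turntable below 0.15 rad), for 0.1 s.
2. the keeper lies in the tray, let go, the knob still at home (x of keeper in the frame of tray_in between -0.08 and 0.08 m and y of keeper in the frame of tray_in between -0.08 and 0.08 m and height (world z) of keeper below 0.05 m and contact force between the fingers and keeper below 0.1 N and linear speed of keeper below 0.03 m/s and value of joint turntable below 0.15 rad), for 0.2 s.
3. the knob is turned by the gripper to the third stop (value of joint turntable between 1.068 and 1.288 rad and contact force between the fingers and knob above 3 N), for 0.2 s.
At the end, for the whole second after the job is handed in: The knob stands at its third stop (1.178 rad within 0.11 rad), still, with the fingers gripping it with more than 3 N; the keeper lies at rest in the tray (origin within 80 mm of the tray's centre along each side, below 50 mm), not touched by the fingers (all of step 3 and velocity of joint turntable between -0.1 and 0.1 rad/s and x of keeper in the frame of tray_in between -0.08 and 0.08 m and y of keeper in the frame of tray_in between -0.08 and 0.08 m and height (world z) of keeper below 0.05 m and contact force between the fingers and keeper below 0.1 N and linear speed of keeper below 0.03 m/s); the arm keeps its last pose, push and grip.
It fails at once if the knob is turned past the third stop (over 1.35 rad) (value of joint turntable above 1.35 rad).
It fails at once if the keeper is dropped or thrown (faster than 0.8 m/s, out of the fingers) (linear speed of keeper above 0.8 m/s and contact force between the fingers and keeper below 0.1 N).
It fails at once if the wooden panel is moved by more than 20 mm (distance of panel from where it was at the start of the episode above 0.02 m).
It fails at once if the jar is moved by more than 20 mm (distance of jar from where it was at the start of the episode above 0.02 m).
It fails at once if the brush pot is moved by more than 20 mm (distance of brushpot from where it was at the start of the episode above 0.02 m).
It also fails if it takes over 51 s, if anything falls off the work surface, if the arm or the gripper's body presses on something with over 40 N, if the wrist force passes 120 N, or if a joint passes its speed limit or range.

## Working session

There is one attempt and no reset: what is moved stays moved. The work goes in short steps, Python scripts to look and compute and a shell command to move; the robot and the scene stay as the last step left them, time stands still between calls to the robot, and variables do not carry over. Pictures are saved under pics/ and viewed, at most 10 in all, crops included, and the job is handed in when it is done.

```bash
mkdir -p pics; cat > h.py <<'E'
import numpy as np, cv2
from bench import r, camera
from scipy.spatial.transform import Rotation as R
def snap(n):
    c=camera(n); np.savez(f'{n}.npz',**c); return c
def load(n): return np.load(f'{n}.npz')
def px(c,u,v,z=None):
    "pixel->world; if z given intersect plane world z"
    d=np.linalg.inv(c['mtx'])@[u,v,1]; T=c['T']
    if z is None: s=c['z_map'][int(v),int(u)]
    else: s=(z-T[2,3])/(T[:3,:3]@d)[2]
    return T[:3,:3]@(d*s)+T[:3,3]
def goal(p,yaw):
    "dp/rotation to get tool-down TCP to p with tool y-axis at yaw (world)"
    s=r.read_state(); q=R.from_quat(s['eef_rot']); M=q.as_matrix()
    dp=M.T@(np.array(p)-s['ee_pos'])/0.15
    best=None
    for k in (0,np.pi):
        y=np.array([np.cos(yaw+k),np.sin(yaw+k),0]); z=np.array([0,0,-1.]); x=np.cross(y,z)
        rv=R.from_matrix(M.T@np.c_[x,y,z]).as_rotvec()
        if best is None or np.linalg.norm(rv)<np.linalg.norm(best): best=rv
    print('dp',dp.round(4),'rot',(best/(2*np.pi)).round(4),'deg',np.degrees(best).round(1),'j7',s['joint_positions'][6])
E
python3 - <<'E'
from h import *
for n in('top','scene'):
    c=snap(n); cv2.imwrite(f'pics/{n}0.png',c['image'][:,:,::-1])
print(r.read_state())
E
```

```text
{'time': 0.1, 'joint_positions': array([ 1.29842284,  0.33278738, -0.06468359,  1.46083684,  0.021595  ,
        1.34993197, -0.08852384]), 'joint_vel': array([ 1.41691170e-03, -2.37848771e-03,  9.24048460e-04, -5.78627780e-05,
       -8.11534159e-06,  2.13654745e-04,  2.00189282e-03]), 'joint_torque': array([ 7.33821380e-04, -6.24535203e+01,  2.42068770e-02, -3.90723324e+01,
       -6.14243327e-02,  3.64662311e-02,  9.55909195e-05]), 'ee_pos': array([ 0.15439235, -0.60527066,  0.22185655]), 'eef_rot': array([ 9.92212931e-01,  1.24551583e-01, -1.08174813e-04, -6.24931505e-04]), 'ft_force': array([-0.2735139 ,  0.27827033, -0.13223164]), 'torque': array([-0.0341179 , -0.00089501,  0.02835955]), 'grip_force': 0.0, 'width': 0.086930605038791}
```

View pics/top0.png

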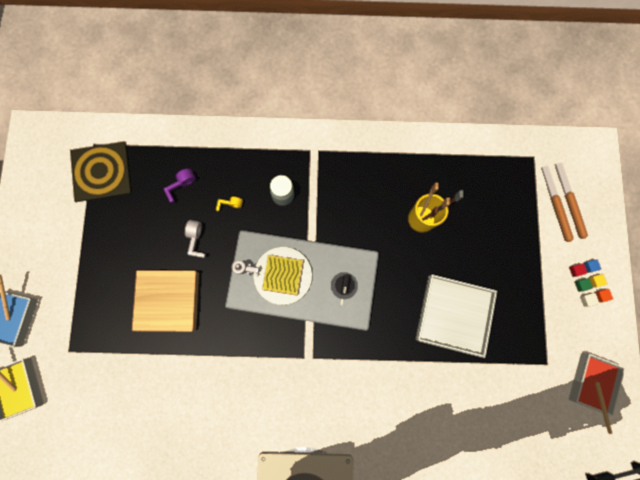

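View pics/scene0.png

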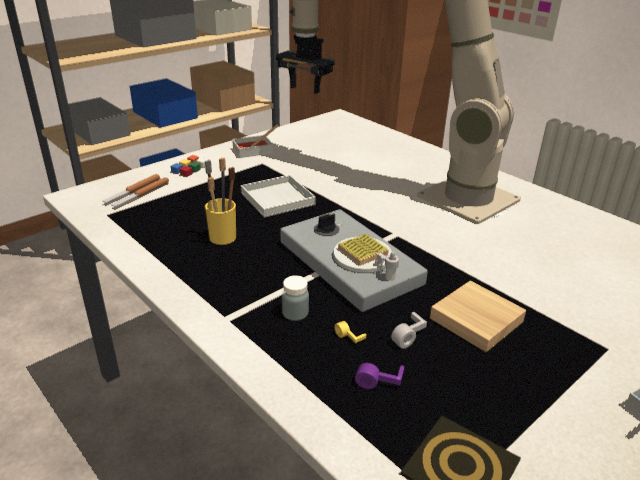

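Keeper candidates in the top view are purple (180,185), yellow (230,203), grey loose (195,238) and grey on the peg (243,268). The one on the peg looks smaller and fits the description. I'll confirm it in an enlarged crop.

```bash
python3 - <<'E'
from h import *
c=load('top'); im=c['image'][180:360,170:390,::-1]
cv2.imwrite('pics/crop1.png',cv2.resize(im,None,fx=3.3,fy=3.3,interpolation=cv2.INTER_CUBIC))
print(c['T'].round(3),c['mtx'])
for u,v in [(345,287),(283,275),(238,268),(457,316),(300,255),(193,226)]: print(u,v,px(c,u,v).round(4))
E
```

```text
[[ 0.027 -0.984  0.176  0.429]
 [-1.    -0.028 -0.004  0.002]
 [ 0.009 -0.176 -0.984  1.161]
 [ 0.     0.     0.     1.   ]] [[443.17691783   0.         312.29726566]
 [  0.         443.17691783 243.71978203]
 [  0.           0.           1.        ]]
345 287 [ 0.5161 -0.083   0.0991]
283 275 [0.5425 0.0673 0.0827]
238 268 [0.5532 0.1731 0.1114]
457 316 [ 0.457  -0.3809  0.0046]
300 255 [0.5958 0.0279 0.0641]
193 226 [0.6659 0.3049 0.047 ]
```

View pics/crop1.png

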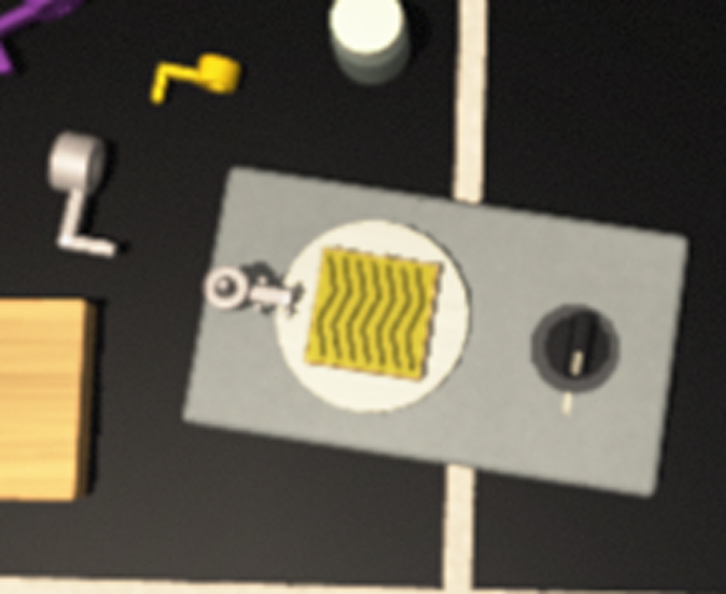

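The crop shows the steel keeper on the peg, with its collar at (226,286) and tongue pointing right towards the disc. It is clearly smaller than the loose grey one at (77,160), so it is the one meant. The base corners are at (232,167), (688,238), (652,496) and (184,420), and the knob is at (575,345).

```bash
cat >> h.py <<'E'
def base():
    c=load('top'); f=lambda u,v,z: px(c,170+(u+.5)/3.3-.5,180+(v+.5)/3.3-.5,z)[:2]
    C=np.array([f(*p,.05) for p in [(232,167),(688,238),(652,496),(184,420)]])
    B=np.array([[.1,.18],[.1,-.18],[-.1,-.18],[-.1,.18]])
    return f,C,B
E
python3 - <<'E'
from h import *
f,C,B=base()
B=np.r_[B,[[0,.155],[0,.05]]]; C=np.r_[C,[f(226,286,.105),f(373,315,.064)]]
cb,cc=B.mean(0),C.mean(0); H=(B-cb).T@(C-cc); a=np.arctan2(H[0,1]-H[1,0],H[0,0]+H[1,1])
M=np.array([[np.cos(a),-np.sin(a)],[np.sin(a),np.cos(a)]]); t=cc-M@cb
print('yaw deg',np.degrees(a),'res mm',((C-(B@M.T+t))*1e3).round(1).tolist())
for n,p in dict(knob=(0,-.105),table=(0,.05),peg=(0,.155)).items(): print(n,(M@p+t).round(4))
c=load('top')
g=cv2.cvtColor(c['image'],cv2.COLOR_RGB2GRAY)[265:365,405:505]
m=(g>110).astype(np.uint8); k=max(cv2.findContours(m,0,2)[0],key=cv2.contourArea)
(u,v),wh,an=cv2.minAreaRect(k); print('tray px',u+405,v+265,wh,an,px(c,u+405,v+265,.028).round(4))
for b in cv2.boxPoints(cv2.minAreaRect(k)): print(px(c,b[0]+405,b[1]+265,.028).round(3))
E
```

```text
yaw deg -7.522617289373241 res mm [[-2.4, -1.7], [-1.0, 1.7], [1.5, 2.3], [1.0, -2.6], [0.5, 0.5], [0.4, -0.2]]
knob [ 0.5235 -0.0842]
table [0.5438 0.0694]
peg [0.5576 0.1735]
tray px 457.264705657959 315.44117736816406 (73.48829650878906, 68.15251922607422) 14.03624439239502 [ 0.4579 -0.3739  0.028 ]
[ 0.395 -0.262  0.028]
[ 0.563 -0.307  0.028]
[ 0.522 -0.488  0.028]
[ 0.356 -0.439  0.028]
```

```bash
python3 -m pendant '[{"dp":[0.97,-0.68,-0.18],"rotation":[0,0,-0.19],"jaw":1},{"dp":[0.97,-0.68,-0.18],"rotation":[0,0,-0.19],"jaw":1},{"dp":[0.97,-0.68,-0.18],"rotation":[0,0,-0.19],"jaw":1},{"dp":[0.97,-0.68,-0.18],"rotation":[0,0,-0.19],"jaw":1},{"dp":[0.97,-0.68,-0.18],"rotation":[0,0,-0.19],"jaw":1},{"dp":[0.97,-0.68,-0.18],"rotation":[0,0,-0.19],"jaw":1},{"dp":[0.97,-0.68,-0.18],"rotation":[0,0,-0.19],"jaw":1},{"dp":[0.97,-0.68,-0.18],"rotation":[0,0,-0.19],"jaw":1}]' 40
python3 -c "
from h import *
goal((.5576,.1735,.22),np.radians(-7.5))"
```

```text
time: 1.1
ee_pos: [0.2701, -0.4707, 0.2492]
eef_rot: [0.751, 0.66, 0.0, -0.0]
ft_force: [0.5, -0.2, -1.0]
width: 0.0868
grip_force: 0.0
dp [4.5037 1.3533 0.1966] rot [-0.0001 -0.0001  0.0005] deg [-0.  -0.   0.2] j7 0.8043099852203228
```

```bash

python3 -m pendant '[{"dp":[1,0.4,0],"rotation":[0,0,0],"jaw":1},{"dp":[1,0.4,0],"rotation":[0,0,0],"jaw":1},{"dp":[1,0.4,0],"rotation":[0,0,0],"jaw":1}]'
python3 -m pendant '[{"dp":[1,0.4,0],"rotation":[0,0,0],"jaw":1},{"dp":[1,0.4,0],"rotation":[0,0,0],"jaw":1},{"dp":[1,0.4,0],"rotation":[0,0,0],"jaw":1}]'
python3 -m pendant '[{"dp":[1,0.3,0],"rotation":[0,0,0],"jaw":1},{"dp":[1,0.3,0],"rotation":[0,0,0],"jaw":1},{"dp":[1,0.3,0],"rotation":[0,0,0],"jaw":1}]'
python3 -m pendant '[{"dp":[1,0.25,0.1],"rotation":[0,0,0],"jaw":1},{"dp":[1,0.25,0.1],"rotation":[0,0,0],"jaw":1},{"dp":[1,0.25,0.1],"rotation":[0,0,0],"jaw":1},{"dp":[1,0.25,0.1],"rotation":[0,0,0],"jaw":1}]'
python3 - <<'E'
from h import *
c=snap('wrist'); cv2.imwrite('pics/wrist1.png',c['image'][:,:,::-1])
goal((.5576,.1735,.081),np.radians(-7.5))
E
```

```text
time: 1.48
ee_pos: [0.3502, -0.3268, 0.2497]
eef_rot: [0.75, 0.661, 0.0, 0.0]
ft_force: [0.8, -0.8, 0.4]
width: 0.0868
grip_force: 0.0
time: 1.85
ee_pos: [0.4285, -0.1853, 0.2497]
eef_rot: [0.75, 0.661, 0.0, 0.0]
ft_force: [-0.6, -0.9, 0.3]
width: 0.0871
grip_force: 0.0
time: 2.22
ee_pos: [0.4917, -0.0418, 0.2497]
eef_rot: [0.75, 0.661, 0.0, 0.0]
ft_force: [0.1, -1.5, 0.3]
width: 0.0872
grip_force: 0.0
time: 2.72
ee_pos: [0.547, 0.1015, 0.2339]
eef_rot: [0.75, 0.662, 0.0, -0.001]
ft_force: [-1.4, 0.5, -0.1]
width: 0.0872
grip_force: 0.0
dp [0.4987 0.0085 1.0207] rot [-0.0002 -0.      0.0007] deg [-0.1 -0.   0.2] j7 -0.5430083150533972
```

View pics/wrist1.png

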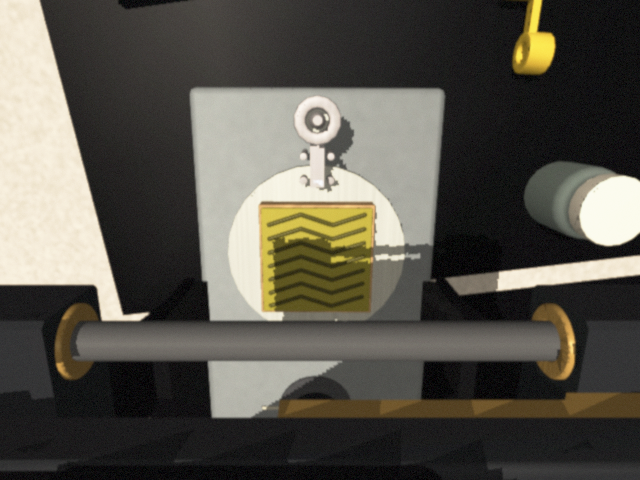

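The wrist view shows the collar ring at (318,120), with the tongue running down to (318,185) parallel to the base sides.

```bash
python3 - <<'E'
from h import *
c=load('wrist')
a=px(c,318,120,.105); b=px(c,318.5,182,.105); p=px(c,318,119,.121)
k=[px(c,*q,.05) for q in((190,89),(444,91))]
print(a,p,'tongue yaw',np.degrees(np.arctan2(*(b-a)[1::-1])),'edge yaw',np.degrees(np.arctan2(*(k[1]-k[0])[1::-1])))
goal((a[0],a[1],.081),np.radians(-7.5))
E
```

```text
[0.55854514 0.1749006  0.105     ] [0.55849911 0.17543794 0.121     ] tongue yaw -96.54329142604448 edge yaw -7.569408326807124
dp [0.5087 0.0135 1.0207] rot [-0.0002 -0.      0.0007] deg [-0.1 -0.   0.2] j7 -0.5430083150533972
```

```bash

python3 -m pendant '[{"dp":[0.505,0.012,0],"rotation":[0,0,0],"jaw":1},{"dp":[0.505,0.012,0],"rotation":[0,0,0],"jaw":1},{"dp":[0.505,0.012,0.3],"rotation":[0,0,0],"jaw":1},{"dp":[0.505,0.012,0.5],"rotation":[0,0,0],"jaw":1},{"dp":[0.505,0.012,0.7],"rotation":[0,0,0],"jaw":1},{"dp":[0.505,0.012,0.9],"rotation":[0,0,0],"jaw":1},{"dp":[0.505,0.012,1],"rotation":[0,0,0],"jaw":1},{"dp":[0.505,0.012,1],"rotation":[0,0,0],"jaw":1}]'
python3 -m pendant '[{"dp":[0,0,0.01],"rotation":[0,0,0],"jaw":0.5},{"dp":[0,0,0.01],"rotation":[0,0,0],"jaw":0.4},{"dp":[0,0,0.01],"rotation":[0,0,0],"jaw":0.3},{"dp":[0,0,0.01],"rotation":[0,0,0],"jaw":0.2},{"dp":[0,0,0.01],"rotation":[0,0,0],"jaw":0.2},{"dp":[0,0,0.01],"rotation":[0,0,0],"jaw":0.2}]' 40
```

```text
time: 3.78
ee_pos: [0.5585, 0.1724, 0.0841]
eef_rot: [0.751, 0.66, -0.001, -0.0]
ft_force: [-0.0, -0.5, -0.4]
width: 0.087
grip_force: 0.0
time: 4.53
ee_pos: [0.5587, 0.1736, 0.0831]
eef_rot: [0.751, 0.661, -0.0, 0.0]
ft_force: [0.0, 0.8, 0.6]
width: 0.0351
grip_force: 0.0
```

```bash

python3 -m pendant '[{"dp":[0.005,0,0.01],"rotation":[0,0,0],"jaw":0},{"dp":[0.005,0,0.01],"rotation":[0,0,0],"jaw":0},{"dp":[0.005,0,0.01],"rotation":[0,0,0],"jaw":0},{"dp":[0.005,0,0.01],"rotation":[0,0,0],"jaw":0}]' 40
```

```text
time: 5.03
ee_pos: [0.5588, 0.1739, 0.0825]
eef_rot: [0.751, 0.661, -0.0, 0.001]
ft_force: [-5.2, -3.9, 12.3]
width: 0.0302
grip_force: 40.0
```

```bash

python3 -m pendant '[{"dp":[0,0,-0.05],"rotation":[0,0,0],"jaw":0},{"dp":[0,0,-0.1],"rotation":[0,0,0],"jaw":0},{"dp":[0,0,-0.15],"rotation":[0,0,0],"jaw":0},{"dp":[0,0,-0.2],"rotation":[0,0,0],"jaw":0}]' 40
python3 - <<'E'
from h import *
c=snap('scene'); cv2.imwrite('pics/s2.png',cv2.resize(c['image'][180:320,280:460,::-1],None,fx=4,fy=4,interpolation=cv2.INTER_CUBIC))
E
```

```text
time: 5.52
ee_pos: [0.5588, 0.1744, 0.1121]
eef_rot: [0.751, 0.661, 0.0, 0.0]
ft_force: [0.6, 0.2, -0.9]
width: 0.0304
grip_force: 40.0
```

View pics/s2.png

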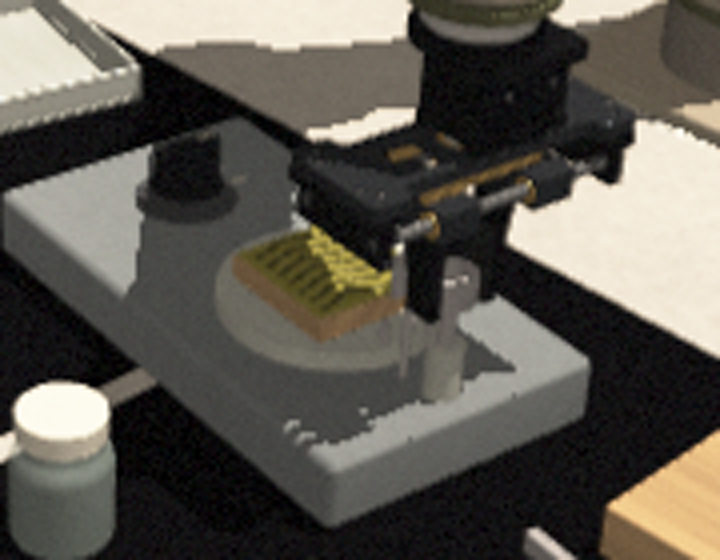

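The collar at (465,270) has come up with the fingers, and the peg shows below it. I'll carry on straight up.

```bash

python3 -m pendant '[{"dp":[0,0,-0.1],"rotation":[0,0,0],"jaw":0},{"dp":[0,0,-0.25],"rotation":[0,0,0],"jaw":0},{"dp":[0,0,-0.45],"rotation":[0,0,0],"jaw":0},{"dp":[0,0,-0.65],"rotation":[0,0,0],"jaw":0},{"dp":[0,0,-0.75],"rotation":[0,0,0],"jaw":0},{"dp":[0,0,-0.75],"rotation":[0,0,0],"jaw":0}]' 40
python3 - <<'E'
from h import *
c=snap('scene'); cv2.imwrite('pics/s3.png',cv2.resize(c['image'][160:300,280:460,::-1],None,fx=4,fy=4,interpolation=cv2.INTER_CUBIC))
goal((.462,-.360,.22),np.radians(-7.5))
E
```

```text
time: 6.32
ee_pos: [0.5591, 0.1745, 0.2248]
eef_rot: [0.751, 0.661, 0.001, 0.0]
ft_force: [-0.2, -0.6, -2.0]
width: 0.0303
grip_force: 40.0
dp [-3.6143 -0.1872  0.0255] rot [-0.      0.      0.0006] deg [-0.   0.   0.2] j7 -0.7064002047187063
```

View pics/s3.png

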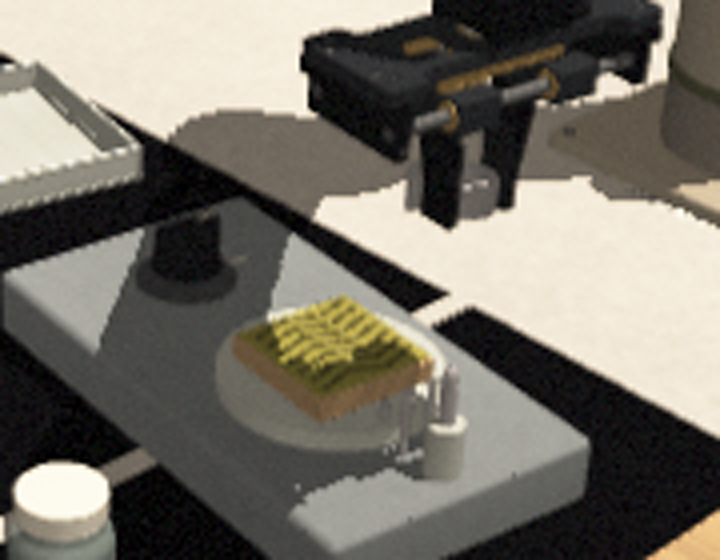

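```bash

python3 -m pendant '[{"dp":[-0.3,-0.02,0],"rotation":[0,0,0],"jaw":0},{"dp":[-0.65,-0.05,0],"rotation":[0,0,0],"jaw":0},{"dp":[-1,-0.08,0],"rotation":[0,0,0],"jaw":0}]'
python3 -m pendant '[{"dp":[-0.35,-0.02,0],"rotation":[0,0,0],"jaw":0},{"dp":[-0.7,-0.04,0],"rotation":[0,0,0],"jaw":0},{"dp":[-1,-0.06,0],"rotation":[0,0,0],"jaw":0}]'
python3 -m pendant '[{"dp":[-0.35,-0.02,0],"rotation":[0,0,0],"jaw":0},{"dp":[-0.7,-0.04,0],"rotation":[0,0,0],"jaw":0},{"dp":[-1,-0.05,0],"rotation":[0,0,0],"jaw":0}]'
python3 -m pendant '[{"dp":[-0.3,0,0],"rotation":[0,0,0],"jaw":0},{"dp":[-0.5,0,0],"rotation":[0,0,0],"jaw":0},{"dp":[-0.6,0,0],"rotation":[0,0,0],"jaw":0},{"dp":[-0.6,0,0],"rotation":[0,0,0],"jaw":0}]'
python3 - <<'E'
from h import *
c=snap('wrist'); cv2.imwrite('pics/wrist2.png',c['image'][:,:,::-1])
M=R.from_quat(r.read_state()['eef_rot']).as_matrix(); print(M.round(2))
goal((.460,-.362,.05),np.radians(-7.5))
E
```

```text
time: 6.75
ee_pos: [0.5267, 0.0254, 0.2225]
eef_rot: [0.751, 0.661, -0.001, -0.001]
ft_force: [0.6, -0.8, -0.8]
width: 0.0301
grip_force: 40.0
time: 7.12
ee_pos: [0.4985, -0.1228, 0.2227]
eef_rot: [0.751, 0.66, -0.001, -0.001]
ft_force: [-0.0, 0.7, -2.1]
width: 0.0306
grip_force: 40.0
time: 7.5
ee_pos: [0.472, -0.2704, 0.2226]
eef_rot: [0.751, 0.66, -0.001, -0.001]
ft_force: [0.7, 0.4, -1.0]
width: 0.0304
grip_force: 40.0
time: 8.0
ee_pos: [0.4616, -0.3577, 0.2231]
eef_rot: [0.751, 0.66, 0.0, -0.001]
ft_force: [1.0, -0.6, -1.0]
width: 0.0303
grip_force: 40.0
[[ 0.13  0.99 -0.  ]
 [ 0.99 -0.13  0.  ]
 [ 0.   -0.   -1.  ]]
dp [-0.0394 -0.0095  1.1565] rot [-0.0001 -0.0002  0.0007] deg [-0.  -0.1  0.3] j7 0.3353179914372936
```

View pics/wrist2.png

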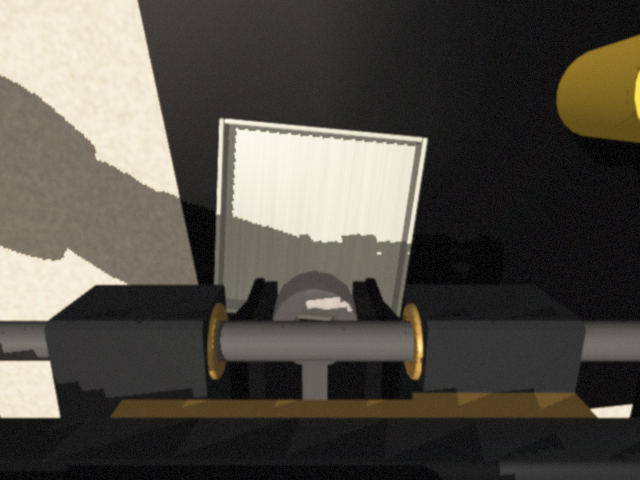

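```bash
python3 - <<'E'
from h import *
c=load('wrist'); a=px(c,220,120,.028); b=px(c,426,138,.028); d=(b-a)[:2]; L=np.linalg.norm(d); d/=L
print(a,b,L,np.degrees(np.arctan2(d[1],d[0])))
n=np.array([d[1],-d[0]]); print('centre',(a+b)[:2]/2+n*.085)
E
```

```text
[ 0.39562696 -0.27406002  0.028     ] [ 0.55950634 -0.30942262  0.028     ] 0.16765131151001794 -12.176825625563128
centre [ 0.45963765 -0.37482893]
```

```bash

python3 -m pendant '[{"dp":[-0.03,-0.01,0.25],"rotation":[0,0,0],"jaw":0},{"dp":[-0.03,-0.01,0.5],"rotation":[0,0,0],"jaw":0},{"dp":[-0.03,-0.01,0.75],"rotation":[0,0,0],"jaw":0},{"dp":[-0.03,-0.01,0.9],"rotation":[0,0,0],"jaw":0},{"dp":[-0.03,-0.01,0.9],"rotation":[0,0,0],"jaw":0}]'
python3 -m pendant '[{"dp":[0,0,0.05],"rotation":[0,-0.015,0],"jaw":0},{"dp":[0,0,0.15],"rotation":[0,-0.033,0],"jaw":0},{"dp":[0,0,0.25],"rotation":[0,-0.033,0],"jaw":0},{"dp":[0,0,0.33],"rotation":[0,-0.033,0],"jaw":0},{"dp":[0,0,0.4],"rotation":[0,-0.033,0],"jaw":0},{"dp":[0,0,0.44],"rotation":[0,-0.033,0],"jaw":0},{"dp":[0,0,0.44],"rotation":[0,-0.033,0],"jaw":0}]'
python3 -c "
from h import *
print(R.from_quat(r.read_state()['eef_rot']).as_matrix().round(3))"
```

```text
time: 8.68
ee_pos: [0.4597, -0.3597, 0.0877]
eef_rot: [0.75, 0.662, 0.0, -0.002]
ft_force: [-0.0, -0.5, -0.6]
width: 0.0305
grip_force: 40.0
time: 9.55
ee_pos: [0.4596, -0.3623, 0.0226]
eef_rot: [0.747, 0.657, -0.078, 0.068]
ft_force: [-0.6, -0.8, -0.8]
width: 0.0306
grip_force: 40.0
[[ 0.125  0.992 -0.027]
 [ 0.971 -0.128 -0.203]
 [-0.205 -0.001 -0.979]]
```

```bash

python3 -m pendant '[{"dp":[0.006,0,0.03],"rotation":[0,0,0],"jaw":0},{"dp":[0.01,0,0.05],"rotation":[0,0,0],"jaw":0},{"dp":[0.012,0,0.06],"rotation":[0,0,0],"jaw":0},{"dp":[0.012,0,0.06],"rotation":[0,0,0],"jaw":0}]'
```

```text
time: 10.05
ee_pos: [0.46, -0.3621, 0.0139]
eef_rot: [0.747, 0.657, -0.078, 0.068]
ft_force: [-0.7, -0.3, -1.2]
width: 0.0305
grip_force: 40.0
```

```bash

python3 -m pendant '[{"dp":[0.001,0,0.007],"rotation":[0,0,0],"jaw":0},{"dp":[0.003,0,0.014],"rotation":[0,0,0],"jaw":0},{"dp":[0.003,0,0.014],"rotation":[0,0,0],"jaw":0}]'
```

```text
time: 10.42
ee_pos: [0.4603, -0.3619, 0.0124]
eef_rot: [0.747, 0.657, -0.078, 0.069]
ft_force: [-2.1, 3.5, 7.6]
width: 0.0304
grip_force: 40.0
```

Light contact with the floor. I'll release slowly.

```bash

python3 -m pendant '[{"dp":[0,0,0],"rotation":[0,0,0],"jaw":0.36},{"dp":[0,0,0],"rotation":[0,0,0],"jaw":0.37},{"dp":[0,0,0],"rotation":[0,0,0],"jaw":0.38},{"dp":[0,0,0],"rotation":[0,0,0],"jaw":0.4},{"dp":[0,0,0],"rotation":[0,0,0],"jaw":0.5},{"dp":[0,0,0],"rotation":[0,0,0],"jaw":0.6},{"dp":[0,0,0],"rotation":[0,0,0],"jaw":0.6}]'
python3 -m pendant '[{"dp":[-0.03,0,-0.15],"rotation":[0,0,0],"jaw":0.6},{"dp":[-0.08,0,-0.4],"rotation":[0,0,0],"jaw":0.6},{"dp":[-0.15,0,-0.7],"rotation":[0,0.033,0],"jaw":0.6},{"dp":[-0.2,0,-0.97],"rotation":[0,0.033,0],"jaw":0.6},{"dp":[-0.2,0,-0.97],"rotation":[0,0.033,0],"jaw":0.6}]'
python3 - <<'E'
from h import *
c=snap('top'); cv2.imwrite('pics/top4.png',c['image'][:,:,::-1])
goal((.5235,-.0842,.2),np.radians(82.5))
E
```

```text
time: 11.3
ee_pos: [0.4599, -0.3621, 0.0117]
eef_rot: [0.747, 0.657, -0.078, 0.068]
ft_force: [-0.0, -0.4, 0.0]
width: 0.0503
grip_force: 0.0
time: 11.92
ee_pos: [0.4612, -0.3634, 0.1637]
eef_rot: [0.751, 0.66, 0.001, 0.003]
ft_force: [-0.4, -0.2, 0.4]
width: 0.0522
grip_force: 0.0
dp [ 1.8915  0.1811 -0.2599] rot [ 0.      0.0005 -0.2495] deg [  0.    0.2 -89.8] j7 0.32452401880195997
```

View pics/top4.png

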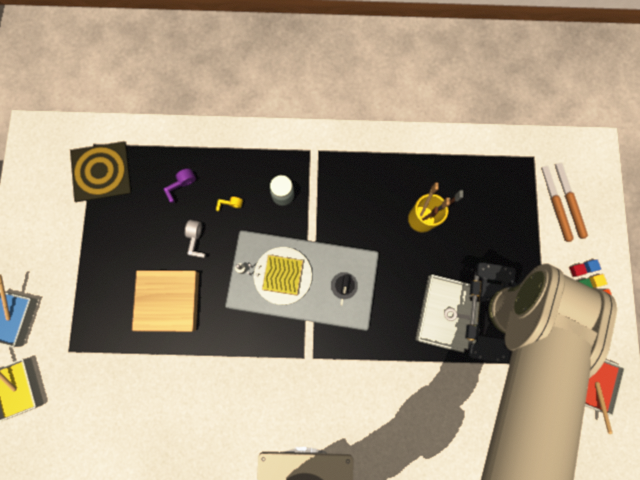

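The keeper lies in the tray at (450,313), and the knob is unchanged at (345,287). Next is the knob.

```bash

python3 -m pendant '[{"dp":[0.2,0.05,-0.26],"rotation":[0,0,-0.025],"jaw":0.6},{"dp":[0.4,0.05,-0.26],"rotation":[0,0,-0.05],"jaw":0.6},{"dp":[0.6,0.1,-0.26],"rotation":[0,0,-0.075],"jaw":0.6},{"dp":[0.8,0.1,-0.26],"rotation":[0,0,-0.1],"jaw":0.6},{"dp":[1,0.1,-0.26],"rotation":[0,0,-0.125],"jaw":0.6},{"dp":[1,0.1,-0.26],"rotation":[0,0,-0.15],"jaw":0.6},{"dp":[1,0.1,-0.26],"rotation":[0,0,-0.175],"jaw":0.6},{"dp":[1,0.1,-0.26],"rotation":[0,0,-0.2],"jaw":0.6}]'
python3 -c "
from h import *
goal((.5235,-.0842,.2),np.radians(82.5))"
```

```text
time: 12.98
ee_pos: [0.4933, -0.2138, 0.1977]
eef_rot: [0.216, 0.976, 0.0, -0.001]
ft_force: [-0.2, -1.0, -0.4]
width: 0.0527
grip_force: 0.0
dp [ 0.1811  0.8683 -0.0152] rot [-0.     -0.0003 -0.0484] deg [ -0.   -0.1 -17.4] j7 1.3189005952198392
```

```bash

python3 -m pendant '[{"dp":[-0.1,0.3,0],"rotation":[0,0,-0.02],"jaw":0.6},{"dp":[-0.2,0.6,0],"rotation":[0,0,-0.048],"jaw":0.6},{"dp":[-0.3,0.868,0],"rotation":[0,0,-0.048],"jaw":0.6},{"dp":[-0.3,0.868,0],"rotation":[0,0,-0.048],"jaw":0.6},{"dp":[-0.3,0.868,0],"rotation":[0,0,-0.048],"jaw":0.6}]'
python3 - <<'E'
from h import *
c=snap('wrist'); cv2.imwrite('pics/wrist5.png',c['image'][:,:,::-1])
goal((.5235,-.0842,.072),np.radians(82.5))
E
```

```text
time: 13.6
ee_pos: [0.5895, -0.116, 0.198]
eef_rot: [0.069, 0.998, -0.0, -0.001]
ft_force: [-0.3, -0.8, 0.0]
width: 0.052
grip_force: 0.0
dp [0.4641 0.1545 0.8427] rot [-0.0001 -0.0002 -0.0015] deg [-0.  -0.1 -0.5] j7 1.3191978845545436
```

View pics/wrist5.png

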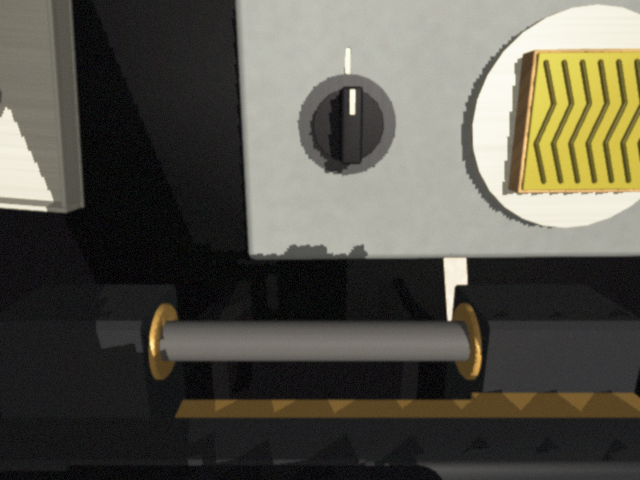

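The foot ring is centred at (348,124) and the bar top at (352,125), running along the image column.

```bash
python3 - <<'E'
from h import *
c=load('wrist'); print(px(c,348,124,.064),px(c,352,125,.093))
p=px(c,352,125,.093)
d=px(c,352,162,.093)-px(c,352,88,.093); print(np.degrees(np.arctan2(d[1],d[0])),np.linalg.norm(d))
goal((p[0],p[1],.071),np.radians(82.5))
E
```

```text
[ 0.52351114 -0.08276233  0.064     ] [ 0.52395561 -0.08259943  0.093     ]
-6.655747661928856 0.043336582551173314
dp [0.4626 0.1655 0.8494] rot [-0.0001 -0.0002 -0.0015] deg [-0.  -0.1 -0.5] j7 1.3191978845545436
```

```bash

python3 -m pendant '[{"dp":[0.25,0.08,0],"rotation":[0,0,-0.0015],"jaw":0.6},{"dp":[0.463,0.162,0],"rotation":[0,0,-0.0015],"jaw":0.6},{"dp":[0.463,0.162,0.2],"rotation":[0,0,-0.0015],"jaw":0.6},{"dp":[0.463,0.162,0.4],"rotation":[0,0,-0.0015],"jaw":0.6},{"dp":[0.463,0.162,0.6],"rotation":[0,0,-0.0015],"jaw":0.6},{"dp":[0.463,0.162,0.75],"rotation":[0,0,-0.0015],"jaw":0.6},{"dp":[0.463,0.162,0.862],"rotation":[0,0,-0.0015],"jaw":0.6},{"dp":[0.463,0.162,0.862],"rotation":[0,0,-0.0015],"jaw":0.6}]'
python3 -m pendant '[{"dp":[0,0,0],"rotation":[0,0,0],"jaw":0.4},{"dp":[0,0,0],"rotation":[0,0,0],"jaw":0.3},{"dp":[0,0,0],"rotation":[0,0,0],"jaw":0.2},{"dp":[0,0,0],"rotation":[0,0,0],"jaw":0},{"dp":[0,0,0],"rotation":[0,0,0],"jaw":0},{"dp":[0,0,0],"rotation":[0,0,0],"jaw":0},{"dp":[0,0,0],"rotation":[0,0,0],"jaw":0}]' 50
python3 -c "
from h import *
s=r.read_state();print(s['joint_positions'],s['torque'],s['ft_force']);print(R.from_quat(s['eef_rot']).as_matrix()[:,1])"
```

```text
time: 14.65
ee_pos: [0.5239, -0.0829, 0.0691]
eef_rot: [0.066, 0.998, -0.0, -0.001]
ft_force: [0.3, 0.1, 0.2]
width: 0.0525
grip_force: 0.0
time: 15.52
ee_pos: [0.5247, -0.0843, 0.0701]
eef_rot: [0.066, 0.998, -0.001, -0.0]
ft_force: [-1.2, -7.0, 2.4]
width: 0.0128
grip_force: 50.0
[ 0.81622473  0.40761466 -0.87480071  1.84290438  0.35949178  1.05767715
  1.24013473] [-1.21073122  0.21186033  0.01622909] [-1.21915715 -6.96010201  2.36031548]
[ 0.1314895   0.99131463 -0.00241028]
```

```bash

python3 -m pendant '[{"dp":[0,0,0],"rotation":[0,0,0.01],"jaw":0},{"dp":[0,0,0],"rotation":[0,0,0.02],"jaw":0},{"dp":[0,0,0],"rotation":[0,0,0.03],"jaw":0},{"dp":[0,0,0],"rotation":[0,0,0.04],"jaw":0},{"dp":[0,0,0],"rotation":[0,0,0.05],"jaw":0},{"dp":[0,0,0],"rotation":[0,0,0.0625],"jaw":0},{"dp":[0,0,0],"rotation":[0,0,0.0625],"jaw":0},{"dp":[0,0,0],"rotation":[0,0,0.0625],"jaw":0}]' 50
python3 - <<'E'
from h import *
s=r.read_state();print(s['torque']);y=R.from_quat(s['eef_rot']).as_matrix()[:,1];print(np.degrees(np.arctan2(y[1],y[0])))
c=snap('top'); cv2.imwrite('pics/top6.png',cv2.resize(c['image'][220:340,220:390,::-1],None,fx=4,fy=4,interpolation=cv2.INTER_CUBIC))
E
```

```text
time: 16.52
ee_pos: [0.5246, -0.0845, 0.0701]
eef_rot: [0.259, 0.966, -0.001, 0.0]
ft_force: [-1.5, -6.9, 3.2]
width: 0.0126
grip_force: 50.0
[-1.426691    0.25051995 -0.05211204]
59.935231438272915
```

View pics/top6.png

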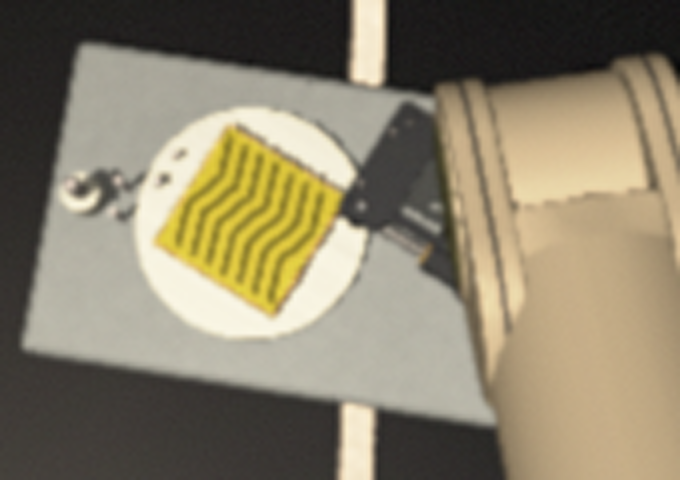

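The panel has turned clockwise to about the first stop (pins now near (180,155)). On to the second and third.

```bash

python3 -m pendant '[{"dp":[0,0,0],"rotation":[0,0,0.01],"jaw":0},{"dp":[0,0,0],"rotation":[0,0,0.02],"jaw":0},{"dp":[0,0,0],"rotation":[0,0,0.03],"jaw":0},{"dp":[0,0,0],"rotation":[0,0,0.04],"jaw":0},{"dp":[0,0,0],"rotation":[0,0,0.05],"jaw":0},{"dp":[0,0,0],"rotation":[0,0,0.0625],"jaw":0},{"dp":[0,0,0],"rotation":[0,0,0.0625],"jaw":0},{"dp":[0,0,0],"rotation":[0,0,0.0625],"jaw":0}]' 50
python3 -m pendant '[{"dp":[0,0,0],"rotation":[0,0,0.01],"jaw":0},{"dp":[0,0,0],"rotation":[0,0,0.02],"jaw":0},{"dp":[0,0,0],"rotation":[0,0,0.03],"jaw":0},{"dp":[0,0,0],"rotation":[0,0,0.04],"jaw":0},{"dp":[0,0,0],"rotation":[0,0,0.05],"jaw":0},{"dp":[0,0,0],"rotation":[0,0,0.0625],"jaw":0},{"dp":[0,0,0],"rotation":[0,0,0.0625],"jaw":0},{"dp":[0,0,0],"rotation":[0,0,0.0625],"jaw":0}]' 50
python3 - <<'E'
from h import *
s=r.read_state();print(s['torque'],s['joint_positions'][6]);y=R.from_quat(s['eef_rot']).as_matrix()[:,1];print(np.degrees(np.arctan2(y[1],y[0])))
# panel yaw from yellow mask
c=snap('top'); h=cv2.cvtColor(c['image'],cv2.COLOR_RGB2HSV)[235:315,245:330]
m=cv2.inRange(h,(18,90,60),(40,255,255)); m=cv2.morphologyEx(m,3,np.ones((5,5)))
k=max(cv2.findContours(m,0,2)[0],key=cv2.contourArea); print(cv2.minAreaRect(k))
E
```

```text
time: 17.58
ee_pos: [0.5244, -0.0847, 0.0701]
eef_rot: [0.443, 0.897, -0.001, 0.0]
ft_force: [-2.9, -7.1, 3.4]
width: 0.0126
grip_force: 50.0
time: 18.58
ee_pos: [0.5242, -0.0848, 0.0701]
eef_rot: [0.609, 0.793, -0.002, 0.0]
ft_force: [-3.8, -7.1, 3.4]
width: 0.0125
grip_force: 50.0
[-1.6712104   0.6567625  -0.00912716] 0.14140288022189304
14.922250074103713
((37.35392379760742, 39.53370666503906), (35.377899169921875, 35.97752380371094), 77.00537872314453)
```

```bash
python3 - <<'E'
from h import *
c=load('top')
P=np.array([px(c,u,v) for v in range(270,360) for u in range(412,500)])
q=P[:,:2]-[.4596,-.3748]; a=np.radians(-12.5); q=q@np.array([[np.cos(a),-np.sin(a)],[np.sin(a),np.cos(a)]])
k=(abs(q)<.07).all(1)&(P[:,2]>.014); print(k.sum(),P[k].mean(0),P[k].min(0),P[k].max(0))
s=r.read_state(); print(s['grip_force'],abs(s['joint_vel']).max()); r.close_job()
E
```

```text
158 [ 0.45992153 -0.36682527  0.02797353] [ 0.44604042 -0.40832606  0.0140915 ] [ 0.47612865 -0.34125866  0.03797569]
49.998971689492464 0.0017714021769378188
the job is handed in; nothing more can be done
```

The keeper lies in the tray, and the knob stands at its third stop, still gripped at 50 N; the job was handed in at about 18.7 s, with no verdict shown.

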